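# Refit the drip grille of the tea tray

## Robot

A 6-joint arm with a two-finger parallel gripper is mounted at the origin on the work surface. World frame = base frame: x ahead of the robot, y to its left, z up, the work surface at z = 0. Lengths are in m, angles in degrees, forces in N, time in s.
With the tool pointing down it reaches from about 0.325 to 0.9 m from the base axis. Payload 6.1 kg.
Tool frame: the origin (TCP) lies midway between the tips of the shut fingers; the grasp point (between the pads) lies 19 mm behind it; z points along the fingers, y is the line along which they close (so a half turn about z gives the same grasp; the last joint's range is limited). The gripper opens to 87 mm and grips with 3 to 60 N. Pads are 19 mm wide; open, the fingers measure 117 mm over their backs; the gripper's body (75 mm by 190 mm) begins 51 mm behind the grasp point.
Start: joints at [-80.85, 12.628, 87.462, -0, 79.91, -7.225], TCP at [0.176, -0.6, 0.223] pointing down, gripper open.
Joint ranges: [-170.65, 170.65], [-52.31, 119.04], [5.05, 147.46], [-71.25, 251.25], [11.57, 151.72], [-153.62, 153.62]. Speed limits (degrees/s): [147.25, 147.25, 172.46, 180, 180, 180].

## Interface

Orientations are given as a 3x3 rotation matrix whose columns are the frame's x, y, z axes.
In Python, from workcell import arm, optics gives the robot as it stands.
- The arm moves only by the tool step_arm, never from a script. Its argument "deltas" is a list of rows, each an object with "delta_pos": the shift along the tool's x, y, z in mm, a list of three; "rotation": the turn, a rotation vector about the tool's x, y, z in rad, a list of three; "grip": the finger opening in mm, from 0 to 87. A call has 1 to 5 rows; each row is the pose to reach, as a shift and turn from the pose commanded when the call began, along the tool's axes at that moment; what a row does not reach only later rows make up. A row lasts 1/10 s, in which the tool goes at most 50 mm and 8.59 degrees, less where a joint would pass 70% of its speed; a pose out of reach is approached as far as the arm can. A call with a gripper value outside its range is refused whole. The fingers move at their own pace and stop on an object; "newtons" is the grip in N (left out, the last holds). Time passes only in rows, so rows that repeat a pose let the fingers close. It gives the time, the measured TCP pose, the force, the opening and the grip force at its end, in the units of the state.
- arm.get_state(): the state, without advancing time (a new reading comes with each control period).
- optics.grab_frame(name): name is "scene" or "top" or "wrist"; returns the picture (384x512x3 uint8, red, green, blue); there is no depth.
- optics.camera_model(name): a dict with "camera_matrix" (3x3 intrinsics, pixels), "dist_coeffs" ([k1, k2, p1, p2, k3] as OpenCV has them; the pictures are not rectified), "xyz" and "rotation" of the camera in the world; the wrist camera has in their place "mount" (4x4, takes a point from camera to tool coordinates, whose origin is the TCP and whose axes are the flange's). Camera axes: x right, y up, looking along -z (the intrinsics and any distortion apply to the point x, -y, -z); pixel columns grow to the right and rows downward; lengths in m; the calibration is good to about 2 mm. A picture is of the moment at which its call begins: read the wrist's pose just before it. camera_model takes no time and is no camera call.
- arm.close_job(): hands the job in; it is judged then, once.
The state is a dict: "clock": time; "joint_pos": joint angles; "joint_vel": joint speeds; "tau": joint torques, N m; "position": TCP position; "tool_rot": TCP orientation; "force": force on the tool from outside, world axes, zero at the start; "wrist_torque": the same for the moment, N m; "width": opening from 0.0 (shut) to 1.0 (fully open); "grasp_force": force on a finger pad.
Only numpy, scipy, OpenCV 4.12 (cv2) and the standard library are available. Lean on these libraries where they do the work, as an engineer would, in place of code of your own. Each camera call takes 0.05 s, during which the arm holds its last target. There are 200 camera calls.

## Task

The tea tray's steel drip grille is drying on edge in the wooden plate rack: lay it down flat on the tiles, wooden grip upward, without letting it topple over, and let go of it. Then take it by the wooden grip and fit it back into the tea tray: tuck its tongue under the tray's raised lip while the grip end is still up, then lower the grip end, not drop it, until the grille lies fully home and level in the tray, and let go. Leave the kettle, the honey pot and the cups where they stand.

Things in the scene. Friction and masses are not known exactly. Their poses are not given: they have to be found in the camera images.
- grille: Loose drip grille, slatted steel plate with a wooden grip rib, about 0.28 kg. Origin: middle of the underside, midway between tongue tip and free edge; +x to the tongue, +z the face with the grip, y across. Main plate x -75 to 61, y -50 to 50, z 0 to 6 mm. It starts standing on a long side edge in the rack: y up, upper edge 50 mm above its origin, grip side facing away from the robot.
- tongue_tip (a point): On the grille, at (75, 0, 0) mm in its frame: middle of the lower edge of the tongue's tip. The tongue is a strip 4 mm thick (z 0 to 4) and 70 mm wide, from x 61 to 75, flush with the underside.
- free_edge (a point): On the grille, at (-75, 0, 0) mm in its frame: middle of the lower edge of the grip end, the end far from the tongue.
- grip_top (a point): On the grille, at (-42, 0, 36) mm in its frame: middle of the top of the dark wooden grip, a solid upright rib across the plate, 12 mm thick (x -48 to -36), 60 mm long (y -30 to 30), standing 30 mm above the plate (z 6 to 36).
- tray: Fixed wooden tea tray, 172 x 122 mm, with a retaining lip across one end. Origin: centre of its underside; +x to the lip end, z up. Pocket x -78 to 78, y -53 to 53 (3 mm play round the grille). A ledge all round, 24 mm up, carries the grille; rim 31 mm up. Seated, the grille's frame is at (0, 0, 24) mm, axes parallel, tongue 9 mm under the lip, top 1 mm below the rim.
- lip (a point): Middle of the lip's lower inner edge, at (66, 0, 34.5) mm in the tray's frame. The aluminium lip covers the pocket from x 66 to 78 over the whole width, underside 10.5 mm above the ledge, top 38.5 mm above the tray's underside. It stops the grille from going straight in; tilted 10 to 18 degrees, grip end up, the tongue goes under.
- rack: Fixed wooden plate rack. Origin: centre of its underside; z up. Two rails 118 mm long along its x (at y +-25), 14 mm high, with 9 mm dowels rising 45 mm above them every 19 mm. The grille stands on the rails in the middle slot (x 0, 10 mm wide, along y), its +x along the rack's +y, its grip side (+z) to the rack's +x; it may lean up to 5 degrees.
- tiles: Fixed level slab of glazed tile on which everything stands, 580 x 1400 mm; its top lies at world height z = 10 mm. The middle, between rack and tray (x 0.45 to 0.65 m, y -0.12 to 0.12 m), is always bare.
- kettle: Squat aluminium kettle, 160 mm diameter, 155 mm high with its handle, loose; bystander. Origin: centre of its underside.
- honey_pot: Closed white ceramic honey pot, 90 mm diameter, 101 mm high, loose; bystander. Origin: centre of its underside.
- cup_a: Small glass cup, 62 mm diameter, 66 mm high, loose; bystander. Origin: centre of its underside.
- cup_b: The other small glass cup, of the same size; bystander.
Not all that is in view belongs to the job. Several things have the shape of the grille; the one meant has the colours described above.

How it is judged (in metres and radians):
On the way, in this order (a step that is already met when the one before it is completed fails the run):
1. the grille lies flat on the tiles, grip upward, let go (angle between grille's own z axis and vertical below 0.06 rad and height (world z) of grille below 0.015 m and contact force between the fingers and grille below 0.1 N and linear speed of grille below 0.02 m/s), for 0.2 s.
2. the tongue is under the lip by at least 3 mm while the grip end is still at least 6 mm above its seat (x of tongue_tip in the frame of tray above 0.069 m and z of tongue_tip in the frame of tray between 0.02 and 0.0345 m and y of tongue_tip in the frame of tray between -0.025 and 0.025 m and z of free_edge in the frame of tray above 0.03 m), for 0.05 s.
At the end, for the whole second after the job is handed in: The grille lies at rest in the tray, grip upward, tongue under the lip by at least 4 mm, centred in the pocket within 5 mm each way, its underside on the ledge (within 2.5 mm of 24 mm above the tray's underside) and level within 0.025 rad, let go (x of tongue_tip in the frame of tray above 0.07 m and x of grille in the frame of tray between -0.005 and 0.005 m and y of grille in the frame of tray between -0.005 and 0.005 m and z of grille in the frame of tray between 0.0215 and 0.0265 m and angle between grille's own z axis and vertical below 0.025 rad and linear speed of grille below 0.01 m/s); the robot touches nothing.
It fails at once if the grille topples or falls onto the tiles (faster than 0.7 m/s near them) (height (world z) of grille below 0.08 m and linear speed of grille above 0.7 m/s).
It fails at once if the grille is dropped into the tray (faster than 0.35 m/s at the tray) (horizontal distance between grille and tray below 0.03 m and z of grille in the frame of tray below 0.06 m and linear speed of grille above 0.35 m/s).
It fails at once if kettle, honey pot or a cup moved more than 20 mm (distance of any of kettle, honey_pot, cup_a, cup_b from where it was at the start of the episode above 0.02 m).
It also fails if it takes over 72 s, if anything falls off the work surface, if the arm or the gripper's body presses on something with over 40 N, if the wrist force passes 120 N, or if a joint passes its speed limit or range.

## Working session

There is one attempt and no reset: what is moved stays moved. The work goes in short steps, Python scripts to look and compute and a tool call to move; the robot and the scene stay as the last step left them, time stands still between calls to the robot, and variables do not carry over. Pictures are saved under pics/ and viewed, at most 10 in all, crops included, and the job is handed in when it is done.

Besides the shell and the picture viewer there is one more tool, called after "Call:" as name(argument=value, ...), one argument or row to a line, values as JSON. step_arm: Moves the arm, as the interface text tells. Its arguments: {"type":"object","properties":{"deltas":{"type":"array","items":{"type":"object","properties":{"delta_pos":{"type":"array","items":{"type":"number"}},"rotation":{"type":"array","items":{"type":"number"}},"grip":{"type":"number"}}}},"newtons":{"type":"number"}},"required":["deltas"]}

```bash
ls; mkdir -p pics; cat > h.py <<'E'
import numpy as np, cv2
from workcell import arm, optics
def save(name,fn):
    im=optics.grab_frame(name); cv2.imwrite('pics/'+fn,im[:,:,::-1]); return im
def ray(name,px,pose=None):
    m=optics.camera_model(name); K=np.array(m['camera_matrix']);d=np.array(m['dist_coeffs'])
    u=cv2.undistortPoints(np.array([[px]],float),K,d)[0,0]
    v=np.array([u[0],-u[1],-1.])
    if 'mount' in m:
        M=np.array(m['mount']); R0,p0=pose
        o=R0@M[:3,3]+p0; v=R0@M[:3,:3]@v
    else:
        o=np.array(m['xyz']); v=np.array(m['rotation'])@v
    return o,v/np.linalg.norm(v)
def plane(name,px,z,pose=None):
    o,v=ray(name,px,pose); return o+v*(z-o[2])/v[2]
def tri(r1,r2):
    (a,u),(b,v)=r1,r2
    s=np.linalg.lstsq(np.c_[u,-v],b-a,rcond=None)[0]
    p,q=a+s[0]*u,b+s[1]*v
    return (p+q)/2,np.linalg.norm(p-q)
def pose():
    s=arm.get_state(); return np.array(s['tool_rot']),np.array(s['position'])
def proj(name,P,pose=None):
    m=optics.camera_model(name); K=np.array(m['camera_matrix']);d=np.array(m['dist_coeffs'])
    if 'mount' in m:
        M=np.array(m['mount']); R0,p0=pose; R=R0@M[:3,:3]; o=R0@M[:3,3]+p0
    else: R=np.array(m['rotation']); o=np.array(m['xyz'])
    c=(np.atleast_2d(P)-o)@R; c=c*[1,-1,-1]
    return cv2.projectPoints(c,np.zeros(3),np.zeros(3),K,d)[0][:,0]
E
python3 - <<'E'
from h import *
a=save('scene','s0.png');b=save('top','t0.png')
for n in('scene','top','wrist'):print(n,optics.camera_model(n))
print(arm.get_state())
E
```

```text
pics
scene {'camera_matrix': array([[361.93888759,   0.        , 260.75521395],
       [  0.        , 361.93888759, 193.31329852],
       [  0.        ,   0.        ,   1.        ]]), 'dist_coeffs': array([-0.06166588,  0.        ,  0.        ,  0.        ,  0.        ]), 'xyz': array([1.22060921, 0.58569717, 0.99171085]), 'rotation': array([[-0.62587155, -0.55047177,  0.55250849],
       [ 0.77977218, -0.4275769 ,  0.457311  ],
       [-0.01549693,  0.71704869,  0.69685079]])}
top {'camera_matrix': array([[414.61776706,   0.        , 252.74266086],
       [  0.        , 414.61776706, 186.49093835],
       [  0.        ,   0.        ,   1.        ]]), 'dist_coeffs': array([-0.08743223,  0.        ,  0.        ,  0.        ,  0.        ]), 'xyz': array([ 0.33289762, -0.01153888,  1.2057484 ]), 'rotation': array([[ 0.00615781,  0.98644496, -0.16397689],
       [-0.99988622,  0.00833197,  0.01257447],
       [ 0.01377028,  0.1638808 ,  0.98638403]])}
wrist {'camera_matrix': array([[306.056387  ,   0.        , 254.5803193 ],
       [  0.        , 306.056387  , 189.66258321],
       [  0.
[... 582 characters left out ...]
,
        7.99116431e+01, -7.22584424e+00]), 'joint_vel': array([ 0.06972174, -0.15332422, -0.21645146,  0.04662849, -0.05465907,
       -0.005214  ]), 'tau': array([ 9.80983350e-04, -4.95944381e+01, -3.88519549e+01,  7.01465411e-02,
        5.14918263e-02, -5.22756511e-05]), 'position': array([ 0.17610485, -0.59907871,  0.22153058]), 'tool_rot': array([[ 9.59430577e-01,  2.81944813e-01, -3.00549401e-04],
       [ 2.81944893e-01, -9.59428958e-01,  1.77506786e-03],
       [ 2.12115377e-04, -1.78779275e-03, -9.99998379e-01]]), 'force': array([-0.81604352,  0.19277982, -0.71781769]), 'wrist_torque': array([-0.01265152, -0.03532563, -0.01974826]), 'grasp_force': 0.0, 'width': 1.0011421470931894}
```

View pics/s0.png

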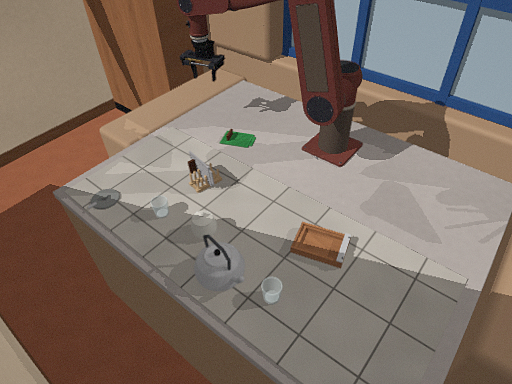

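View pics/t0.png

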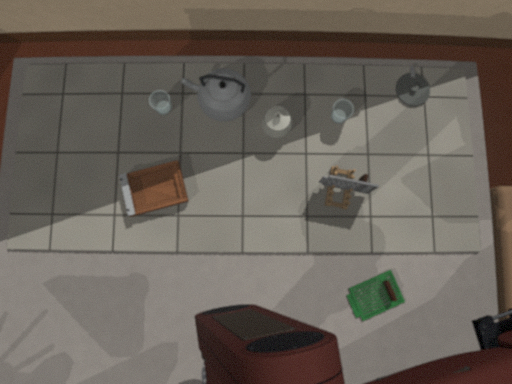

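The scene view (first) and the top view (second) show these things that could be taken for the grille:
- A grey steel plate with a dark grip, on edge in the rack: scene (203,168), top (350,183).
- A green plate with a dark grip: scene (237,140), top (375,295).
- A grey round lid: scene (105,198), top (412,90).

I choose the steel one in the rack. The tray is at top (155,188) / scene (322,244), with its white lip to the left in the top view (+y). The next crop checks the choice.

```bash
python3 - <<'E'
import cv2,numpy as np
a=cv2.imread('pics/s0.png')[145:200,175:235];b=cv2.imread('pics/t0.png')
r=lambda i,s:cv2.resize(i,s,interpolation=cv2.INTER_CUBIC)
L=r(a,(400,300));R=r(b[155:215,310:390],(400,300));T=r(b[155:220,112:195],(400,300));U=r(cv2.imread('pics/s0.png')[215:272,285:360],(400,300))
cv2.imwrite('pics/c0.png',np.vstack([np.hstack([L,R]),np.hstack([U,T])]))
E
```

```text
(no output)
```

View pics/c0.png

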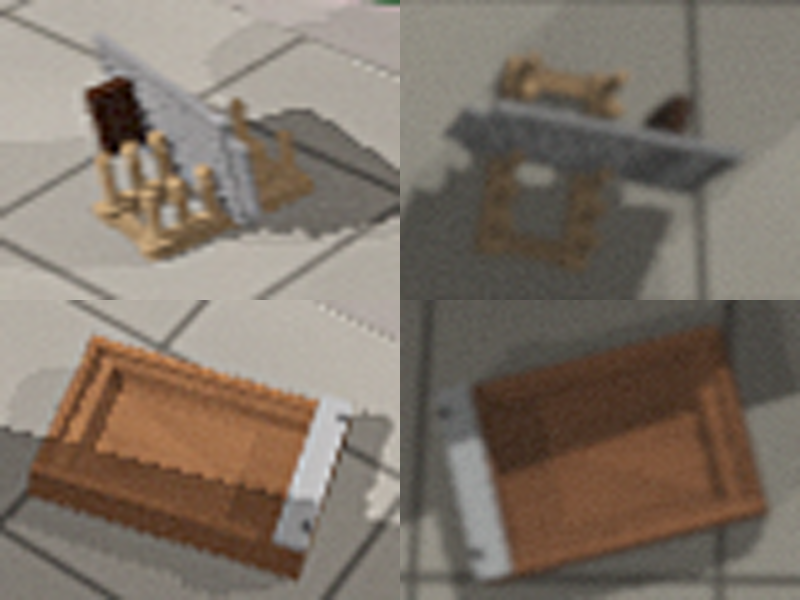

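The crop confirms the choice: a slatted grey steel plate with a dark wood grip on its far (+x) side. Its upper edge runs from top px (325,175) at the tongue end to (379,186). The grip is near top px (365,178), at the -y end. The tray's lip is on its +y end.

```bash
python3 - <<'E'
from h import *
r=np.round
print('upper edge tongue,grip', r(plane('top',(325,175),.124),3), r(plane('top',(379,186),.124),3))
def C(x,y): return (310+(x-400)/5,155+y/5)
def S(x,y): return (175+x*.15,145+y*55/300)
g=tri(ray('top',(310+(690-400)/5,155+95/5)),ray('scene',S(88,92)));print('grip top corner',g)
g=tri(ray('top',(379,186)),ray('scene',S(95,37)));print('plate far corner',g)
def T(x,y):return (112+(x-400)*83/400,155+(y-300)*65/300)
def U(x,y):return (285+x*75/400,215+(y-300)*57/300)
# tray corners: (grip-end far), (grip end near)
for n,a,b in(('A',T(718,325),U(30,480)),('B',T(765,512),U(95,335)),('lipfar',T(437,392),U(298,578)),('lipnear',T(478,580),U(350,400))):
    print(n,tri(ray('top',a),ray('scene',b)), r(plane('top',a,.041),3))
E
```

```text
upper edge tongue,grip [ 0.545 -0.218  0.124] [ 0.517 -0.364  0.124]
grip top corner (array([ 0.55155764, -0.33861012,  0.1001921 ]), np.float64(0.008042675928142623))
plate far corner (array([ 0.51673183, -0.36410837,  0.11602544]), np.float64(0.004865964926184778))
A (array([0.60278649, 0.19395543, 0.02661053]), np.float64(0.004947720939719465)) [0.601 0.189 0.041]
B (array([0.48308641, 0.16074865, 0.03344577]), np.float64(0.005213584730521019)) [0.484 0.157 0.041]
lipfar (array([0.56053009, 0.36255771, 0.02205358]), np.float64(0.0003752865236246814)) [0.557 0.356 0.041]
lipnear (array([0.43891251, 0.3250652 , 0.04547967]), np.float64(0.002497321688212314)) [0.44  0.325 0.041]
```

```bash
cat >> h.py <<'E'
from scipy.spatial.transform import Rotation as Ro
def delta(Rt,pt,cur=None):
    R0,p0=cur or pose()
    return np.round((R0.T@(np.array(pt)-p0))*1000,1).tolist(), np.round(Ro.from_matrix(R0.T@Rt).as_rotvec(),4).tolist()
def unit(v): v=np.array(v,float); return v/np.linalg.norm(v)
E
python3 - <<'E'
from h import *
gx=unit([.19,.98,0]);gz=np.array([gx[1],-gx[0],0])
R=np.c_[gz,-gx,[0,0,-1]]
print(delta(R,[.47,-.31,.30]))
E
```

```text
([363.5, -194.6, -78.0], [-0.0018, 0.0002, 0.4773])
```

Call:
step_arm(
  deltas=[
    {"delta_pos": [42, -22, -16], "rotation": [0, 0, 0.095]},
    {"delta_pos": [84, -45, -31], "rotation": [0, 0, 0.19]},
    {"delta_pos": [126, -67, -46], "rotation": [0, 0, 0.285]},
    {"delta_pos": [168, -90, -62], "rotation": [0, 0, 0.38]},
    {"delta_pos": [210, -112, -78], "rotation": [0, 0, 0.477]},
  ],
)

```text
validation failed for argument at $.de...
```

```bash
python3 - <<'E'
from h import *
gx=unit([.19,.98,0]);gz=np.array([gx[1],-gx[0],0])
R=np.c_[gz,-gx,[0,0,-1]]
print(delta(R,[.47,-.31,.30]))
E
```

```text
([363.5, -194.6, -78.0], [-0.0018, 0.0002, 0.4773])
```

Call:
step_arm(
  deltas=[
    {"delta_pos": [42, -22, -16], "rotation": [0, 0, 0.095], "grip": 87},
    {"delta_pos": [84, -45, -31], "rotation": [0, 0, 0.19], "grip": 87},
    {"delta_pos": [126, -67, -46], "rotation": [0, 0, 0.285], "grip": 87},
    {"delta_pos": [168, -90, -62], "rotation": [0, 0, 0.38], "grip": 87},
    {"delta_pos": [210, -112, -78], "rotation": [0, 0, 0.477], "grip": 87},
  ],
)

```text
clock: 0.6
position: [0.3466, -0.4316, 0.3005]
tool_rot: [[0.981, -0.194, -0.0], [-0.194, -0.981, 0.001], [-0.0, -0.001, -1.0]]
force: [2.3, -1.2, -0.2]
width: 1.003
grasp_force: 0.0
```

```bash
python3 - <<'E'
from h import *
gx=unit([.19,.98,0]);gz=np.array([gx[1],-gx[0],0])
R=np.c_[gz,-gx,[0,0,-1]]
print(delta(R,[.47,-.31,.30]))
E
```

```text
([97.4, -143.2, 0.5], [-0.0007, 0.0005, -0.0041])
```

Call:
step_arm(
  deltas=[
    {"delta_pos": [25, -36, 0], "rotation": [0, 0, 0], "grip": 87},
    {"delta_pos": [50, -72, 0], "rotation": [0, 0, 0], "grip": 87},
    {"delta_pos": [75, -108, 0], "rotation": [0, 0, 0], "grip": 87},
    {"delta_pos": [97, -143, 0], "rotation": [0, 0, 0], "grip": 87},
    {"delta_pos": [97, -143, 0], "rotation": [0, 0, 0], "grip": 87},
  ],
)

```text
clock: 1.1
position: [0.4708, -0.3074, 0.2999]
tool_rot: [[0.983, -0.185, 0.001], [-0.185, -0.983, 0.002], [0.0, -0.002, -1.0]]
force: [-0.8, 0.2, 0.1]
width: 0.999
grasp_force: 0.0
```

```bash
python3 - <<'E'
from h import *
p=pose();np.savez('w1.npz',R=p[0],p=p[1]);im=save('wrist','w1.png')
gx=unit([.19,.98,0]);gz=np.array([gx[1],-gx[0],0])
R=np.c_[gz,-gx,[0,0,-1]]
print(p[1], delta(R,[.43,-.25,.34]))
E
```

```text
[ 0.47084317 -0.30735799  0.29991249] ([-49.7, -50.9, -40.1], [-0.0007, 0.0008, 0.0046])
```

View pics/w1.png

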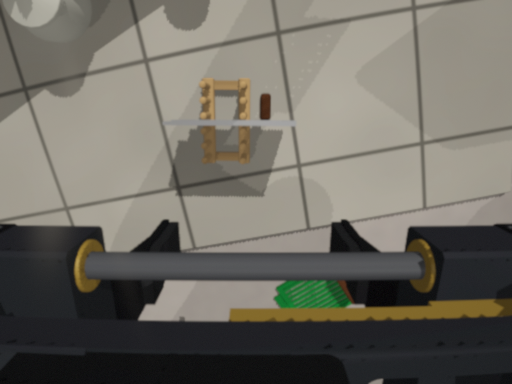

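The first wrist view shows the upper edge as a light line from (165,122) to (296,123), with the grip at (265,106) on its far side. The rack dowels are around (225,120).

Call:
step_arm(
  deltas=[
    {"delta_pos": [40, 0, 0], "rotation": [0, 0, 0], "grip": 87},
    {"delta_pos": [80, -5, 0], "rotation": [0, 0, 0], "grip": 87},
    {"delta_pos": [110, -10, 0], "rotation": [0, 0, 0], "grip": 60},
    {"delta_pos": [110, -10, 0], "rotation": [0, 0, 0], "grip": 40},
    {"delta_pos": [110, -10, 0], "rotation": [0, 0, 0], "grip": 40},
  ],
)

```text
clock: 1.65
position: [0.5772, -0.3233, 0.2991]
tool_rot: [[0.982, -0.191, -0.002], [-0.191, -0.982, 0.001], [-0.002, -0.0, -1.0]]
force: [0.4, 0.3, -0.6]
width: 0.814
grasp_force: 0.0
```

```bash
python3 - <<'E'
from h import *
p=pose();np.savez('w2.npz',R=p[0],p=p[1]);im=save('wrist','w2.png')
w1=cv2.imread('pics/w1.png')
a=cv2.resize(w1[60:180,150:310],(640,480)[:2],interpolation=cv2.INTER_CUBIC)
b=im[120:270,140:340,::-1]
print(p[1])
cv2.imwrite('pics/c2.png',np.hstack([cv2.resize(w1[70:170,155:305],(400,267),interpolation=2),cv2.resize(b,(400,267),interpolation=2)]))
cv2.imwrite('pics/c2.png',np.vstack([cv2.resize(w1[80:170,155:305],(500,300),interpolation=2),cv2.resize(im[120:210,155:305,::-1],(500,300),interpolation=2)]))
E
```

```text
[ 0.57719822 -0.32326483  0.29914773]
```

View pics/c2.png

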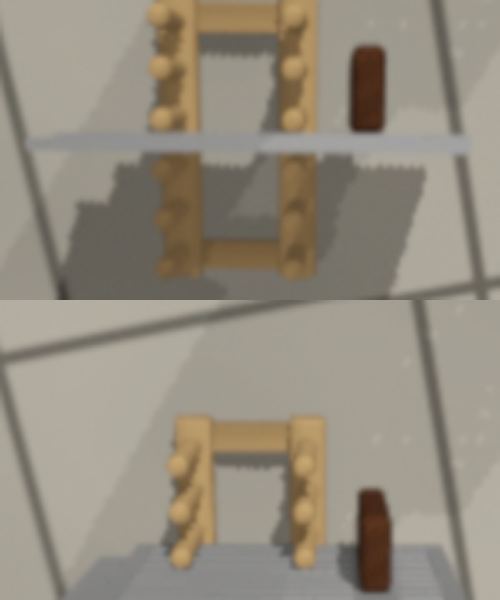

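```bash
python3 - <<'E'
from h import *
im=cv2.imread('pics/w2.png')
c=im[165:235,150:310]
cv2.imwrite('pics/c3.png',cv2.resize(c,(800,350),interpolation=2))
for f in('w1','w2'):
    i=cv2.imread(f'pics/{f}.png');h=cv2.cvtColor(i,cv2.COLOR_BGR2HSV)
    m=((i[:,:,2]<120)&(i[:,:,2].astype(int)-i[:,:,0]>25)).astype(np.uint8); m[250:]=0; m[:,:240]=0;m[:,310:]=0
    n,l,s,cc=cv2.connectedComponentsWithStats(m); k=1+np.argmax(s[1:,4]); print(f,s[k])
    b=i[:,:,0].astype(int)-i[:,:,2]
    g=(b>-6)&(i[:,:,1]>110)
    g[:90]=0;g[250:]=0;g[:,:140]=0;g[:,320:]=0
    n,l,s,cc=cv2.connectedComponentsWithStats(g.astype(np.uint8)); k=1+np.argmax(s[1:,4]); print(s[k])
    ys=np.where(l==k)
    for x in range(s[k][0],s[k][0]+s[k][2],9):
        c=np.where(l[:,x]==k)[0]; print((x,c.min(),c.max()),end=' ')
    print()
E
```

```text
w1 [261  94   9  25 222]
[163 120 133   7 602]
(163, np.int64(122), np.int64(123)) (172, np.int64(120), np.int64(124)) (181, np.int64(120), np.int64(124)) (190, np.int64(120), np.int64(124)) (199, np.int64(120), np.int64(125)) (208, np.int64(121), np.int64(124)) (217, np.int64(120), np.int64(124)) (226, np.int64(121), np.int64(124)) (235, np.int64(120), np.int64(125)) (244, np.int64(121), np.int64(124)) (253, np.int64(121), np.int64(125)) (262, np.int64(120), np.int64(124)) (271, np.int64(121), np.int64(124)) (280, np.int64(121), np.int64(124)) (289, np.int64(121), np.int64(125)) 
w2 [263 177  10  30 259]
[ 173  193  124   26 2320]
(173, np.int64(210), np.int64(213)) (182, np.int64(201), np.int64(217)) (191, np.int64(198), np.int64(217)) (200, np.int64(194), np.int64(217)) (209, np.int64(202), np.int64(217)) (218, np.int64(194), np.int64(216)) (227, np.int64(194), np.int64(217)) (236, np.int64(193), np.int64(217)) (245, np.int64(202), np.int64(217)) (254, np.int64(194), np.int64(217)) (263, np.int64(208), np.int64(217)) (272, np.int64(207), np.int64(217)) (281, np.int64(194), np.int64(217)) (290, np.int64(202), np.int64(217))
```

View pics/c3.png

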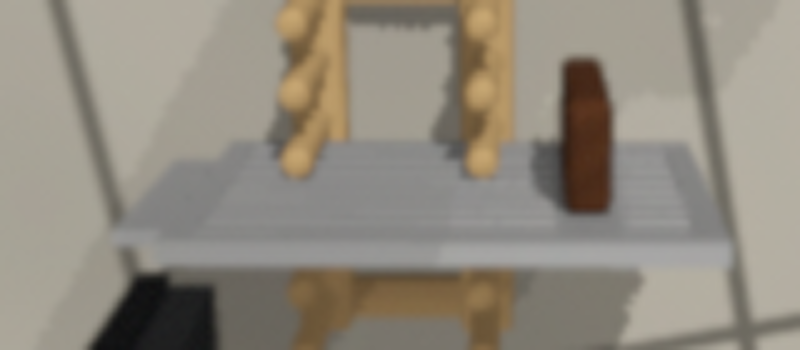

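```bash
python3 - <<'E'
from h import *
a=np.load('w1.npz');b=np.load('w2.npz');A=(a['R'],a['p']);B=(b['R'],b['p'])
T=lambda u,v:tri(ray('wrist',u,A),ray('wrist',v,B))
for n,u,v in(('free up',(295.8,122.7),(296.8,215.5)),('tongueside up',(172,122.5),(181,215.3)),('grip out up',(265.3,93.7),(267.5,183.8)),('grip in up',(265.5,119.5),(267.5,207.5)),('facetop L',(200,120.3),(208.5,212.9)),('facetop R',(280,120.3),(281,212.9))):
    p,e=T(u,v);print(n,np.round(p,4),round(e,4))
E
```

```text
free up [ 0.5172 -0.3614  0.1238] 0.0009
tongueside up [ 0.5426 -0.2279  0.1219] 0.0007
grip out up [ 0.5538 -0.3347  0.095 ] 0.0001
grip in up [ 0.5255 -0.3295  0.101 ] 0.0005
facetop L [ 0.5389 -0.2593  0.1202] 0.0012
facetop R [ 0.5228 -0.3444  0.1211] 0.0005
```

```bash
cat > g.py <<'E'
from h import *
def gr(lam=3):
    h=np.array([.982,-.187,0]);gx=np.array([.187,.982,0]);up=np.array([0,0,1.]);l=np.radians(lam)
    return np.c_[gx,np.sin(l)*h+np.cos(l)*up,np.cos(l)*h-np.sin(l)*up]
R=gr(); O=np.array([.5172,-.3614,.1232])-R@np.array([-.075,.05,.003])
a=np.radians(45)
tz=-(np.cos(a)*R[:,2]+np.sin(a)*R[:,1]); ty=-R[:,0]; Rt=np.c_[np.cross(ty,tz),ty,tz]
G=O+R@np.array([-.042,.020,.030])
E
python3 - <<'E'
from g import *
print(O,G)
print(delta(Rt,G-.071*tz+np.array([0,0,.06])),delta(Rt,G-.071*tz,(Rt,G-.071*tz+np.array([0,0,.06]))))
E
```

```text
[ 0.52571334 -0.28670043  0.07342553] [ 0.54830685 -0.33374248  0.09182804]
([26.9, 15.6, 100.3], [-0.0018, -0.8359, -0.0037]) ([44.6, 0.0, 40.1], [0.0, 0.0, -0.0])
```

Call:
step_arm(
  deltas=[
    {"delta_pos": [5, 3, 20], "rotation": [0, -0.14, 0], "grip": 38},
    {"delta_pos": [10, 6, 40], "rotation": [0, -0.28, 0], "grip": 36},
    {"delta_pos": [16, 9, 60], "rotation": [0, -0.42, 0], "grip": 36},
    {"delta_pos": [21, 12, 80], "rotation": [0, -0.56, 0], "grip": 36},
    {"delta_pos": [27, 15.6, 100], "rotation": [0, -0.7, 0], "grip": 36},
  ],
)

```text
clock: 2.2
position: [0.6009, -0.3441, 0.2024]
tool_rot: [[0.749, -0.192, -0.634], [-0.147, -0.981, 0.123], [-0.646, 0.001, -0.763]]
force: [1.1, -0.9, 0.9]
width: 0.427
grasp_force: 0.0
```

```bash
python3 - <<'E'
from g import *
print(delta(Rt,G-.071*tz),arm.get_state()['joint_pos'])
E
```

```text
([40.0, -0.4, 48.7], [-0.0026, -0.1353, -0.0045]) [-30.25499474  59.36660872  31.10276611 -15.50795668 127.12148119
  65.66085105]
```

Call:
step_arm(
  deltas=[
    {"delta_pos": [13, 0, 16], "rotation": [0, -0.07, 0], "grip": 34},
    {"delta_pos": [27, 0, 32], "rotation": [0, -0.135, 0], "grip": 34},
    {"delta_pos": [40, -0.4, 48.7], "rotation": [0, -0.135, 0], "grip": 34},
    {"delta_pos": [40, -0.4, 48.7], "rotation": [0, -0.135, 0], "grip": 34},
  ],
)

```text
clock: 2.6
position: [0.5988, -0.3421, 0.132]
tool_rot: [[0.655, -0.191, -0.731], [-0.125, -0.982, 0.144], [-0.745, -0.003, -0.667]]
force: [-0.0, -0.2, -1.3]
width: 0.391
grasp_force: 0.0
```

```bash
python3 - <<'E'
from g import *
p=pose();print(delta(Rt,G),delta(Rt,G+.019*tz),arm.get_state()['joint_pos'])
im=save('wrist','w3.png'); np.savez('w3.npz',R=p[0],p=p[1])
for q in ([-.042,.03,.036],[-.042,-.03,.036],[-.075,.05,.006],[.061,.05,.006]): print(q,proj('wrist',O+R@np.array(q),p))
E
```

```text
([-4.2, 1.5, 64.9], [-0.0049, 0.0035, -0.0004]) ([-4.1, 1.6, 83.9], [-0.0049, 0.0035, -0.0004]) [-29.570392    70.75066565  22.81307218 -18.36195087 131.6353063
  64.81986201]
[-0.042, 0.03, 0.036] [[256.6362204  216.70887647]]
[-0.042, -0.03, 0.036] [[256.66575754 151.93062792]]
[-0.075, 0.05, 0.006] [[297.30948518 254.53401284]]
[0.061, 0.05, 0.006] [[130.6351431  253.60082667]]
```

View pics/w3.png

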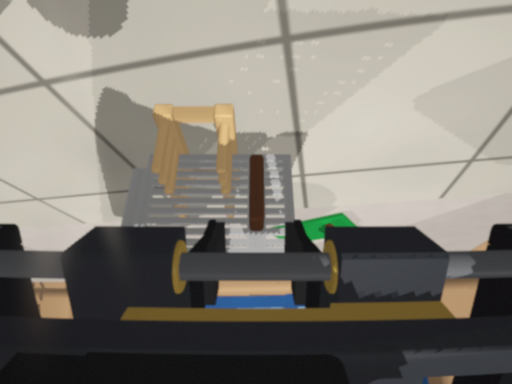

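The close wrist view shows the dark grip from (257,155) to (257,230) on the steel plate, midway between the fingers. This agrees with my prediction of column 257 and rows 152–217, so I go in.

Call:
step_arm(
  deltas=[
    {"delta_pos": [-4, 1.5, 25], "rotation": [0, 0, 0], "grip": 34},
    {"delta_pos": [-4, 1.5, 50], "rotation": [0, 0, 0], "grip": 34},
    {"delta_pos": [-4, 1.5, 70], "rotation": [0, 0, 0], "grip": 34},
    {"delta_pos": [-4, 1.5, 84], "rotation": [0, 0, 0], "grip": 34},
    {"delta_pos": [-4, 1.5, 84], "rotation": [0, 0, 0], "grip": 34},
  ],
)

```text
clock: 3.15
position: [0.5364, -0.3322, 0.0882]
tool_rot: [[0.662, -0.191, -0.725], [-0.13, -0.982, 0.14], [-0.738, 0.001, -0.675]]
force: [0.5, 0.1, -0.0]
width: 0.389
grasp_force: 0.0
```

```bash
python3 - <<'E'
from g import *
print(delta(Rt,G+.019*tz))
E
```

```text
([5.3, -0.7, 7.6], [-0.0023, -0.0072, -0.004])
```

Call:
step_arm(
  deltas=[
    {"delta_pos": [4, -0.7, 6], "rotation": [0, 0, 0], "grip": 34},
    {"delta_pos": [4, -0.7, 6], "rotation": [0, 0, 0], "grip": 8},
    {"delta_pos": [4, -0.7, 6], "rotation": [0, 0, 0], "grip": 5},
    {"delta_pos": [4, -0.7, 6], "rotation": [0, 0, 0], "grip": 5},
    {"delta_pos": [4, -0.7, 6], "rotation": [0, 0, 0], "grip": 5},
  ],
  newtons=40,
)

```text
clock: 3.65
position: [0.5356, -0.3306, 0.077]
tool_rot: [[0.659, -0.19, -0.728], [-0.128, -0.982, 0.14], [-0.741, 0.0, -0.671]]
force: [0.6, -0.8, 2.3]
width: 0.133
grasp_force: 40.0
```

```bash
python3 - <<'E'
from g import *
s=arm.get_state();print(s['width']*87,s['grasp_force'],s['force'],s['wrist_torque'],s['joint_pos'],delta(Rt,G+.019*tz))
E
```

```text
11.590923354088059 40.00077956356108 [ 0.62515109 -0.82310144  2.31394015] [-0.07669555 -0.37424998  0.00353966] [-30.93152265  60.46369377  46.158518   -16.74424732 118.36804164
  68.15216023] ([-2.2, 0.7, -0.6], [-0.0019, -0.003, -0.0021])
```

Call:
step_arm(
  deltas=[
    {"delta_pos": [-7, 0, -7], "rotation": [0, 0, 0], "grip": 5},
    {"delta_pos": [-22, 0, -20], "rotation": [0, 0, 0], "grip": 5},
    {"delta_pos": [-37, 0, -33], "rotation": [0, 0, 0], "grip": 5},
    {"delta_pos": [-52, 0, -47], "rotation": [0, 0, 0], "grip": 5},
    {"delta_pos": [-67, 0, -60], "rotation": [0, 0, 0], "grip": 5},
  ],
)

```text
clock: 4.15
position: [0.5352, -0.3306, 0.17]
tool_rot: [[0.661, -0.19, -0.726], [-0.129, -0.982, 0.14], [-0.74, 0.001, -0.673]]
force: [-0.9, -0.4, -2.7]
width: 0.135
grasp_force: 40.0
```

```bash
python3 - <<'E'
from g import *
# final: grille flat, gx yaw same as tray direction
s=arm.get_state();print(s['force'],s['joint_pos'],s['grasp_force'],s['width'])
E
```

```text
[-0.94956472 -0.35105899 -2.70687483] [-30.95223459  54.9532448   45.06957893 -17.92428305 124.55771042
  65.87998069] 40.003760042600334 0.13509951249600285
```

```bash
cat >> g.py <<'E'
Rrel=R.T@Rt; prel=R.T@(G+.019*tz-O)   # tool in grille frame
def toolpose(Rg,Og): return Rg@Rrel, np.array(Og)+Rg@prel
gx2=unit([-.255,.967,0]); Rf=np.c_[gx2,np.cross([0,0,1],gx2),[0,0,1.]]
E
python3 - <<'E'
from g import *
# actual grasp: refine relation from measured grasp pose
Rm=np.array([[.659,-.19,-.728],[-.128,-.982,.14],[-.741,0,-.671]]);pm=np.array([.5356,-.3306,.077])
print(R.T@(pm-O),prel)
Rt1,p1=toolpose(Rf,[.60,0,.16]);print(Rt1,p1);d,r=delta(Rt1,p1);print(d,r,np.degrees(np.linalg.norm(r)))
# half-way
c=pose();mid=Ro.from_matrix(c[0])*Ro.from_rotvec(np.array(r)*.4)
print((np.array(r)*.4).round(3),delta(c[0],c[1]*.6+p1*.4),delta(Rt1,p1,(mid.as_matrix(),c[1]*.6+p1*.4)))
E
```

```text
[-0.04126058  0.00450732  0.01770629] [-0.04197031  0.00656435  0.01655305]
[[ 6.83249886e-01  2.54805192e-01  6.83706697e-01]
 [ 1.80174479e-01 -9.66261256e-01  1.80294941e-01]
 [ 7.06606857e-01 -7.53742581e-18 -7.06582098e-01]] [ 0.60435446 -0.04225679  0.17655305]
[3.7, -296.2, -14.3] [-0.0109, 1.5886, -0.5012] 95.44469511964205
[-0.004  0.635 -0.2  ] ([1.5, -118.5, -5.7], [0.0, 0.0, 0.0]) ([40.1, -173.3, 4.6], [-0.0065, 0.9531, -0.3007])
```

Call:
step_arm(
  deltas=[
    {"delta_pos": [0, -24, -1], "rotation": [0, 0.127, -0.04], "grip": 5},
    {"delta_pos": [1, -48, -2], "rotation": [0, 0.254, -0.08], "grip": 5},
    {"delta_pos": [1, -72, -3], "rotation": [-0.002, 0.381, -0.12], "grip": 5},
    {"delta_pos": [1, -96, -5], "rotation": [-0.003, 0.508, -0.16], "grip": 5},
    {"delta_pos": [1, -120, -6], "rotation": [-0.004, 0.635, -0.2], "grip": 5},
  ],
)

```text
clock: 4.65
position: [0.5635, -0.2129, 0.1731]
tool_rot: [[0.984, -0.015, -0.179], [0.001, -0.996, 0.093], [-0.18, -0.091, -0.979]]
force: [-0.4, 0.4, -1.7]
width: 0.136
grasp_force: 40.0
```

```bash
cat >> g.py <<'E'
prel=np.array([-.0413,.0045,.0177])
E
python3 - <<'E'
from g import *
T=toolpose(Rf,[.60,0,.13]);d,r=delta(*T);print(d,r,arm.get_state()['joint_pos'])
print([(np.round(np.array(d)*k,0).tolist(),np.round(np.array(r)*k,3).tolist()) for k in(.12,.24,.36,.48,.6)])
E
```

```text
[46.9, -169.4, 33.1] [-0.0059, 0.9481, -0.2988] [-28.10027429  21.18719158  83.12497771  -0.1647596   87.33777799
  62.3211214 ]
[([6.0, -20.0, 4.0], [-0.001, 0.114, -0.036]), ([11.0, -41.0, 8.0], [-0.001, 0.228, -0.072]), ([17.0, -61.0, 12.0], [-0.002, 0.341, -0.108]), ([23.0, -81.0, 16.0], [-0.003, 0.455, -0.143]), ([28.0, -102.0, 20.0], [-0.004, 0.569, -0.179])]
```

Call:
step_arm(
  deltas=[
    {"delta_pos": [6, -20, 4], "rotation": [0, 0.114, -0.036], "grip": 5},
    {"delta_pos": [11, -41, 8], "rotation": [0, 0.228, -0.072], "grip": 5},
    {"delta_pos": [17, -61, 12], "rotation": [-0.002, 0.341, -0.108], "grip": 5},
    {"delta_pos": [23, -81, 16], "rotation": [-0.003, 0.455, -0.143], "grip": 5},
    {"delta_pos": [28, -102, 20], "rotation": [-0.004, 0.569, -0.179], "grip": 5},
  ],
)

```text
clock: 5.15
position: [0.5884, -0.1096, 0.1572]
tool_rot: [[0.913, 0.16, 0.375], [0.121, -0.985, 0.124], [0.389, -0.068, -0.919]]
force: [0.9, 1.1, -3.2]
width: 0.132
grasp_force: 40.0
```

```bash
python3 - <<'E'
from g import *
T=toolpose(Rf,[.60,0,.08]);d,r=delta(*T);print(d,r,arm.get_state()['joint_pos'])
E
```

```text
[1.4, -60.6, 69.8] [-0.002, 0.3808, -0.1192] [-27.64574474  -1.65960611 113.2928055   20.68682674  53.55007736
  43.73012708]
```

Call:
step_arm(
  deltas=[
    {"delta_pos": [0, -15, 17], "rotation": [0, 0.095, -0.03], "grip": 5},
    {"delta_pos": [1, -30, 35], "rotation": [0, 0.19, -0.06], "grip": 5},
    {"delta_pos": [1, -45, 52], "rotation": [-0.001, 0.286, -0.09], "grip": 5},
    {"delta_pos": [1.4, -60.6, 70], "rotation": [-0.002, 0.381, -0.119], "grip": 5},
    {"delta_pos": [1.4, -60.6, 70], "rotation": [-0.002, 0.381, -0.119], "grip": 5},
  ],
)

```text
clock: 5.65
position: [0.6039, -0.0393, 0.0939]
tool_rot: [[0.688, 0.256, 0.679], [0.179, -0.967, 0.183], [0.704, -0.005, -0.71]]
force: [-0.0, 0.2, -2.4]
width: 0.134
grasp_force: 40.0
```

```bash
python3 - <<'E'
from g import *
T=toolpose(Rf,[.60,0,.012]);d,r=delta(*T);s=arm.get_state();print(d,r,s['joint_pos'],s['force'],s['wrist_torque'])
print('up in tool',pose()[0][2])
im=save('scene','s1.png');c=im[150:270,150:310,::-1]
p=pose();w=save('wrist','w4.png')
cv2.imwrite('pics/c4.png',np.hstack([cv2.resize(c,(400,300),interpolation=2),cv2.resize(w[:,:,::-1],(400,300))]))
E
```

```text
[-43.9, 2.6, 46.9] [-0.004, 0.0049, -0.0025] [-27.17699295  -2.27150625 131.21384217  64.55344598  31.62224614
  -3.28971848] [-0.01459908  0.15498439 -2.38436279] [-0.25456036  0.71080806  0.02002151]
up in tool [ 0.70374794 -0.00460749 -0.7104348 ]
```

View pics/c4.png

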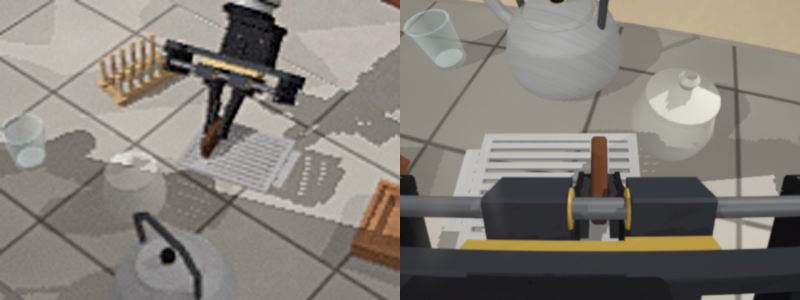

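The held view (scene crop left, wrist right) shows the grille level with its grip up, over bare tile and clear of the honey pot. Lowering.

Call:
step_arm(
  deltas=[
    {"delta_pos": [-11, 0, 11], "rotation": [0, 0, 0], "grip": 5},
    {"delta_pos": [-21, 0, 21], "rotation": [0, 0, 0], "grip": 5},
    {"delta_pos": [-31, 0, 31], "rotation": [0, 0, 0], "grip": 5},
    {"delta_pos": [-40, 0, 40], "rotation": [0, 0, 0], "grip": 5},
    {"delta_pos": [-40, 0, 40], "rotation": [0, 0, 0], "grip": 5},
  ],
)

```text
clock: 6.25
position: [0.6058, -0.0414, 0.0388]
tool_rot: [[0.688, 0.254, 0.679], [0.178, -0.967, 0.181], [0.703, -0.004, -0.711]]
force: [-0.3, -0.0, -2.9]
width: 0.132
grasp_force: 40.0
```

```bash
python3 - <<'E'
from g import *
T=toolpose(Rf,[.60,0,.010]);d,r=delta(*T);s=arm.get_state();print(d,r,s['joint_pos'],s['position'],s['force'],s['wrist_torque'])
E
```

```text
[-7.5, -0.1, 8.2] [-0.002, 0.0056, -0.0039] [-27.22931719   6.36951169 130.88020349  78.0591851   28.85149251
 -18.86569941] [ 0.60576612 -0.04138571  0.03879074] [-0.3064314  -0.01014191 -2.88003983] [-0.23553699  0.70819585  0.03710675]
```

Call:
step_arm(
  deltas=[
    {"delta_pos": [-2, 0, 2], "rotation": [0, 0, 0], "grip": 5},
    {"delta_pos": [-4, 0, 4], "rotation": [0, 0, 0], "grip": 5},
    {"delta_pos": [-5, 0, 5], "rotation": [0, 0, 0], "grip": 5},
    {"delta_pos": [-6, 0, 6], "rotation": [0, 0, 0], "grip": 5},
    {"delta_pos": [-6, 0, 6], "rotation": [0, 0, 0], "grip": 5},
  ],
)

```text
clock: 6.75
position: [0.6055, -0.0413, 0.0303]
tool_rot: [[0.688, 0.253, 0.68], [0.177, -0.968, 0.18], [0.704, -0.004, -0.711]]
force: [0.0, -0.0, -2.8]
width: 0.133
grasp_force: 40.0
```

Call:
step_arm(
  deltas=[
    {"delta_pos": [-0.7, 0, 0.7], "rotation": [0, 0, 0], "grip": 5},
    {"delta_pos": [-1.4, 0, 1.4], "rotation": [0, 0, 0], "grip": 5},
    {"delta_pos": [-1.4, 0, 1.4], "rotation": [0, 0, 0], "grip": 5},
  ],
)

```text
clock: 7.05
position: [0.6057, -0.0413, 0.0286]
tool_rot: [[0.688, 0.253, 0.68], [0.177, -0.968, 0.181], [0.704, -0.004, -0.71]]
force: [1.5, 0.5, -0.2]
width: 0.134
grasp_force: 40.0
```

Call:
step_arm(
  deltas=[
    {"delta_pos": [-0.7, 0, 0.7], "rotation": [0, 0, 0], "grip": 5},
    {"delta_pos": [-0.7, 0, 0.7], "rotation": [0, 0, 0], "grip": 5},
  ],
)

```text
clock: 7.25
position: [0.6064, -0.0413, 0.0285]
tool_rot: [[0.687, 0.253, 0.682], [0.177, -0.967, 0.181], [0.705, -0.003, -0.709]]
force: [-1.1, 1.4, 3.8]
width: 0.135
grasp_force: 40.0
```

```bash
python3 - <<'E'
from g import *
s=arm.get_state();print(s['position'],s['force'],s['wrist_torque'])
E
```

```text
[ 0.6064418  -0.04129621  0.02851031] [-1.09650481  1.43766225  3.83159335] [0.00180779 0.108736   0.20550388]
```

Call:
step_arm(
  deltas=[
    {"delta_pos": [0, 0, 0], "rotation": [0, 0, 0], "grip": 18},
    {"delta_pos": [0, 0, 0], "rotation": [0, 0, 0], "grip": 26},
    {"delta_pos": [0, 0, 0], "rotation": [0, 0, 0], "grip": 34},
    {"delta_pos": [0, 0, -8], "rotation": [0, 0, 0], "grip": 34},
    {"delta_pos": [0, 0, -20], "rotation": [0, 0, 0], "grip": 34},
  ],
)

```text
clock: 7.75
position: [0.5911, -0.0446, 0.0411]
tool_rot: [[0.689, 0.253, 0.679], [0.177, -0.967, 0.181], [0.703, -0.005, -0.712]]
force: [0.3, 0.3, 0.5]
width: 0.377
grasp_force: 0.0
```

Call:
step_arm(
  deltas=[
    {"delta_pos": [0, 0, -25], "rotation": [0, 0, 0], "grip": 34},
    {"delta_pos": [0, 0, -50], "rotation": [0, 0, 0], "grip": 34},
    {"delta_pos": [0, 0, -75], "rotation": [0, 0, 0], "grip": 34},
    {"delta_pos": [0, 0, -90], "rotation": [0, -0.15, 0], "grip": 34},
    {"delta_pos": [0, 0, -90], "rotation": [0, -0.3, 0], "grip": 34},
  ],
)

```text
clock: 8.25
position: [0.5302, -0.0584, 0.1029]
tool_rot: [[0.804, 0.26, 0.535], [0.208, -0.966, 0.156], [0.557, -0.014, -0.83]]
force: [-0.1, 0.4, 0.4]
width: 0.389
grasp_force: 0.0
```

```bash
python3 - <<'E'
from g import *
# above: tool down, y=-gx2, TCP so that camera (75mm +x) sees grille; TCP over grip with offset
gy=Rf[:,1]; R1=np.c_[-gy,-gx2,[0,0,-1]]
P=np.array([.60,0,0])-gx2*.042+gy*.08; P[2]=.24
print(pose()[1],delta(R1,P))
E
```

```text
[ 0.53017633 -0.05837443  0.10293212] ([78.3, 1.4, -112.5], [-0.015, -0.5907, 0.0004])
```

Call:
step_arm(
  deltas=[
    {"delta_pos": [16, 0, -22], "rotation": [0, -0.12, 0], "grip": 36},
    {"delta_pos": [31, 0, -45], "rotation": [0, -0.24, 0], "grip": 36},
    {"delta_pos": [47, 0, -68], "rotation": [-0.01, -0.36, 0], "grip": 36},
    {"delta_pos": [63, 0, -90], "rotation": [-0.01, -0.48, 0], "grip": 36},
    {"delta_pos": [78, 1.4, -112], "rotation": [-0.015, -0.59, 0], "grip": 36},
  ],
)

```text
clock: 8.75
position: [0.5348, -0.0606, 0.242]
tool_rot: [[0.966, 0.257, 0.002], [0.257, -0.966, -0.002], [0.002, 0.003, -1.0]]
force: [-0.7, 0.6, -0.4]
width: 0.414
grasp_force: 0.0
```

Call:
step_arm(
  deltas=[
    {"delta_pos": [0, 0, 0], "rotation": [0, 0, 0], "grip": 36},
    {"delta_pos": [0, 0, 0], "rotation": [0, 0, 0], "grip": 36},
  ],
)

```text
clock: 8.95
position: [0.5349, -0.06, 0.2392]
tool_rot: [[0.966, 0.259, 0.006], [0.259, -0.966, 0.002], [0.006, -0.0, -1.0]]
force: [0.1, -0.6, -0.7]
width: 0.413
grasp_force: 0.0
```

```bash
python3 - <<'E'
from g import *
p=pose();np.savez('w5.npz',R=p[0],p=p[1]);im=save('wrist','w5.png');print(p, arm.get_state()['joint_pos'])
cv2.imwrite('pics/c5.png',cv2.resize(im[:,:,::-1],(800,600),interpolation=2))
print('grip top pred',proj('wrist',np.array([.60,0,.046])-gx2*.042,p))
E
```

```text
(array([[ 9.65802071e-01,  2.59220119e-01,  5.59367594e-03],
       [ 2.59214305e-01, -9.65818239e-01,  1.75307037e-03],
       [ 5.85690535e-03, -2.43158175e-04, -9.99982819e-01]]), array([ 0.53491906, -0.05995522,  0.23916801])) [-14.94442286  -0.19018049  99.68619173   0.19403734  80.33622858
  60.0300334 ]
grip top pred [[255.28484649 102.14967928]]
```

View pics/c5.png

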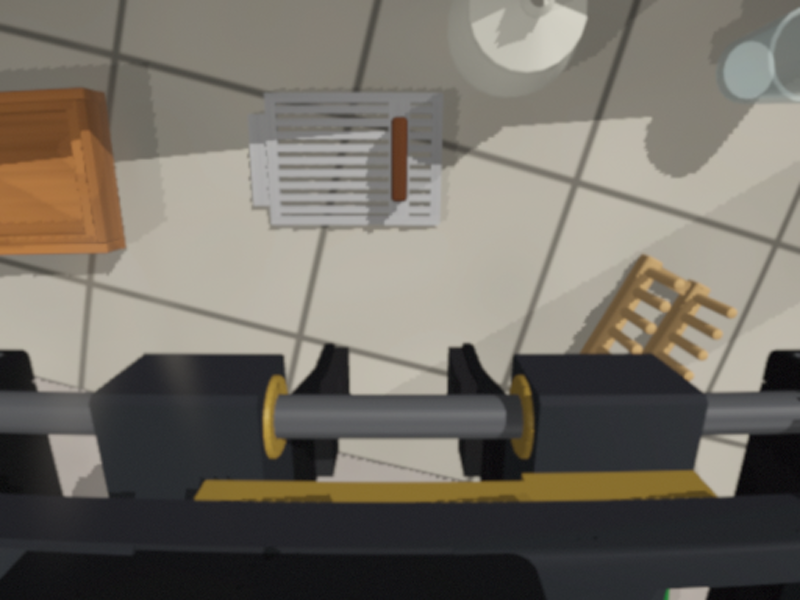

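The picture shows the grille flat on the tiles, grip up. The grip is at (255,102) in full-frame pixels, exactly as predicted, and the tray is at the left. Before regrasping I measure the tray from two wrist places.

Call:
step_arm(
  deltas=[
    {"delta_pos": [0, -48, 0], "rotation": [0, 0, 0], "grip": 36},
    {"delta_pos": [0, -96, 0], "rotation": [0, 0, 0], "grip": 36},
    {"delta_pos": [0, -144, 0], "rotation": [0, 0, 0], "grip": 36},
    {"delta_pos": [0, -192, 0], "rotation": [0, 0, 0], "grip": 36},
    {"delta_pos": [0, -240, 0], "rotation": [0, 0, 0], "grip": 36},
  ],
)

```text
clock: 9.5
position: [0.4701, 0.1723, 0.2376]
tool_rot: [[0.966, 0.257, 0.003], [0.257, -0.966, 0.002], [0.003, -0.001, -1.0]]
force: [0.6, 0.1, 0.3]
width: 0.416
grasp_force: 0.0
```

Call:
step_arm(
  deltas=[
    {"delta_pos": [0, -40, 0], "rotation": [0, 0, 0], "grip": 36},
    {"delta_pos": [0, -40, 0], "rotation": [0, 0, 0], "grip": 36},
    {"delta_pos": [0, -40, 0], "rotation": [0, 0, 0], "grip": 36},
  ],
)

```text
clock: 9.8
position: [0.4607, 0.21, 0.2379]
tool_rot: [[0.966, 0.26, 0.003], [0.26, -0.966, 0.001], [0.003, -0.0, -1.0]]
force: [0.3, 0.1, 0.2]
width: 0.412
grasp_force: 0.0
```

```bash
python3 - <<'E'
from h import *
p=pose();np.savez('w6.npz',R=p[0],p=p[1]);im=save('wrist','w6.png');print(p[1])
E
```

```text
[0.46066869 0.21004192 0.23794113]
```

Call:
step_arm(
  deltas=[
    {"delta_pos": [25, -30, 0], "rotation": [0, 0, 0], "grip": 36},
    {"delta_pos": [50, -60, 0], "rotation": [0, 0, 0], "grip": 36},
    {"delta_pos": [50, -60, 0], "rotation": [0, 0, 0], "grip": 36},
    {"delta_pos": [50, -60, 0], "rotation": [0, 0, 0], "grip": 36},
  ],
)

```text
clock: 10.25
position: [0.4952, 0.2797, 0.2386]
tool_rot: [[0.966, 0.258, 0.003], [0.258, -0.966, 0.001], [0.003, 0.0, -1.0]]
force: [-0.1, -1.0, 0.0]
width: 0.415
grasp_force: 0.0
```

```bash
python3 - <<'E'
from h import *
p=pose();np.savez('w7.npz',R=p[0],p=p[1]);im=save('wrist','w7.png');print(p[1])
a=cv2.imread('pics/w6.png')[10:210,150:420];b=cv2.imread('pics/w7.png')[50:250,130:400]
cv2.imwrite('pics/c6.png',np.vstack([cv2.resize(a,(405,300),interpolation=2),cv2.resize(b,(405,300),interpolation=2)]))
for f in('w6','w7'):
    i=cv2.imread(f'pics/{f}.png').astype(int); d=i[:,:,2]-i[:,:,0]
    m=((d>45)).astype(np.uint8); m[225:]=0
    m=cv2.morphologyEx(m,cv2.MORPH_CLOSE,np.ones((5,5)))
    n,l,s,c=cv2.connectedComponentsWithStats(m);k=1+np.argmax(s[1:,4]);cn=cv2.findContours((l==k).astype(np.uint8),0,2)[0][0]
    print(f,s[k],np.round(cv2.boxPoints(cv2.minAreaRect(cn)),1).tolist(), cv2.approxPolyDP(cn,5,True)[:,0].tolist())
E
```

```text
[0.4952064  0.27972222 0.23864708]
w6 [  164    50   139   111 14632] [[164.0, 51.29999923706055], [302.0, 49.599998474121094], [303.29998779296875, 158.89999389648438], [165.3000030517578, 160.60000610351562]] [[302, 51], [165, 52], [172, 160], [298, 159]]
w7 [  219    99   133   103 13103] [[219.0, 99.0], [351.0, 99.0], [351.0, 201.0], [219.0, 201.0]] [[219, 100], [223, 201], [344, 199], [350, 99]]
```

```bash
cat > t.py <<'E'
from g import *
def corners(f,thr=45):
    i=cv2.GaussianBlur(cv2.imread(f'pics/{f}.png'),(3,3),0).astype(int); d=i[:,:,2]-i[:,:,0]
    m=(d>thr).astype(np.uint8); m[225:]=0
    m=cv2.morphologyEx(m,cv2.MORPH_CLOSE,np.ones((5,5)))
    n,l,s,c=cv2.connectedComponentsWithStats(m);k=1+np.argmax(s[1:,4]);q=l==k
    x0,y0,w,h=s[k][:4]; ys=np.arange(y0+12,y0+h-12); xs=np.arange(x0+14,x0+w-14)
    L=[np.where(q[y])[0][0]-.5 for y in ys];Rr=[np.where(q[y])[0][-1]+.5 for y in ys]
    Tt=[np.where(q[:,x])[0][0]-.5 for x in xs];B=[np.where(q[:,x])[0][-1]+.5 for x in xs]
    def fit(a,b):
        p=np.polyfit(a,b,1)
        for _ in range(3):
            e=np.abs(np.polyval(p,a)-b); k=e<=max(.7,np.median(e)*1.5); p=np.polyfit(np.array(a)[k],np.array(b)[k],1)
        return p,np.median(e)
    (l,e1),(r,e2),(t,e3),(b,e4)=fit(ys,L),fit(ys,Rr),fit(xs,Tt),fit(xs,B)
    print(f,[round(float(e),2) for e in(e1,e2,e3,e4)])
    def X(v,h): y=(h[0]*v[1]+h[1])/(1-h[0]*v[0]); return (v[0]*y+v[1],y)
    return {'RT':X(r,t),'RB':X(r,b),'LT':X(l,t),'LB':X(l,b)}
E
python3 - <<'E'
from t import *
a=np.load('w6.npz');b=np.load('w7.npz');A=(a['R'],a['p']);B=(b['R'],b['p'])
u,v=corners('w6'),corners('w7')
for k in u:
    p,e=tri(ray('wrist',u[k],A),ray('wrist',v[k],B)); z=.041 if k[0]=='R' else .0485
    print(k,np.round(u[k],1),np.round(v[k],1),p.round(4),round(e,4),plane('wrist',u[k],z,A).round(4),plane('wrist',v[k],z,B).round(4))
E
```

```text
w6 [0.25, 0.25, 0.26, 0.22]
w7 [0.27, 0.3, 0.0, 0.2]
RT [302.   49.2] [351.5  98.5] [0.6029 0.1952 0.0445] 0.0002 [0.6037 0.1948 0.041 ] [0.6032 0.1942 0.041 ]
RB [300.2 159.3] [345.  200.2] [0.4862 0.1605 0.0387] 0.0004 [0.4866 0.1608 0.041 ] [0.4865 0.1614 0.041 ]
LT [163.7  51.4] [218.6  98.5] [0.5632 0.3402 0.0414] 0.0014 [0.5619 0.3383 0.0485] [0.5639 0.3391 0.0485]
LB [170.9 160.9] [221.8 202. ] [0.4459 0.308  0.0442] 0.0007 [0.4466 0.3072 0.0485] [0.4477 0.3077 0.0485]
```

View pics/c6.png

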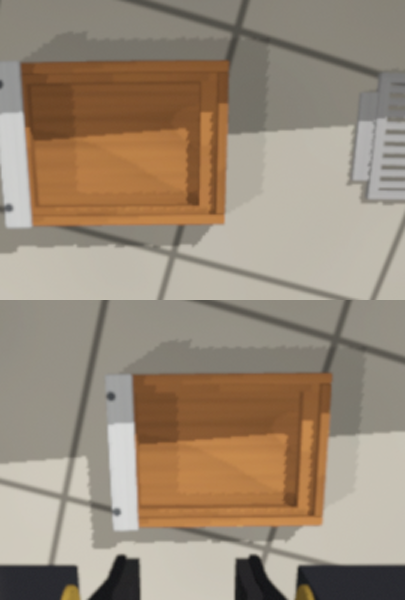

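The view shows the tray empty: its white lip is at the left (inner edge near x≈168 in w6) and its free end at the right (x≈301). The triangulated heights of 41–45 mm agree with the rim and lip. Now I measure the grip in w5.

```bash
python3 - <<'E'
from g import *
a=np.load('w5.npz');A=(a['R'],a['p'])
i=cv2.imread('pics/w5.png').astype(int);m=((i[:,:,2]-i[:,:,0]>25)&(i[:,:,2]<140)).astype(np.uint8);m[150:]=0;m[:,:225]=0;m[:,280:]=0
n,l,s,c=cv2.connectedComponentsWithStats(m);k=1+np.argmax(s[1:,4]);x,y,w,h,_=s[k];print(s[k],c[k])
q=l==k
rows=np.arange(y+4,y+h-4);cx=[np.where(q[r])[0].mean() for r in rows];pf=np.polyfit(rows,cx,1)
P=[plane('wrist',(np.polyval(pf,r),r),.046,A) for r in(y-.5,y+h-.5)]
print(P,np.linalg.norm(P[0]-P[1]),(P[0]+P[1])/2, 'pred',np.array([.60,0,.046])-gx2*.042)
# regrasp: tool vertical, y=-gx of grip line
d=unit(P[0]-P[1]);print('yaw tool x',np.degrees(np.arctan2(d[1],d[0])))
gyT=np.radians(14.8);X=np.array([np.cos(gyT),np.sin(gyT),0]);R1=np.c_[X,np.cross([0,0,-1],X),[0,0,-1.]]
M=(P[0]+P[1])/2
for z in(.12,.0265):
    M[2]=z;print(delta(R1,M))
E
```

```text
[251  75  10  54 503] [255.25049702 100.71968191]
[array([ 0.63932558, -0.0333621 ,  0.046     ]), array([ 0.58237721, -0.04765486,  0.046     ])] 0.05871456318599766 [ 0.61085139 -0.04050848  0.046     ] pred [ 0.61070939 -0.04061169  0.046     ]
yaw tool x 14.088946254493676
([29.2, 339.0, 119.1], [0.0001, -0.0035, 0.0019])
([28.9, 339.0, 212.6], [0.0001, -0.0035, 0.0019])
```

Call:
step_arm(
  deltas=[
    {"delta_pos": [6, 48, 0], "rotation": [0, 0, 0], "grip": 36},
    {"delta_pos": [12, 96, 0], "rotation": [0, 0, 0], "grip": 36},
    {"delta_pos": [18, 144, 0], "rotation": [0, 0, 0], "grip": 36},
    {"delta_pos": [24, 192, 0], "rotation": [0, 0, 0], "grip": 36},
    {"delta_pos": [29, 240, 0], "rotation": [0, 0, 0], "grip": 36},
  ],
)

```text
clock: 10.8
position: [0.5849, 0.0534, 0.2402]
tool_rot: [[0.966, 0.257, 0.005], [0.257, -0.966, 0.002], [0.006, -0.0, -1.0]]
force: [0.3, 1.4, 0.8]
width: 0.411
grasp_force: 0.0
```

Call:
step_arm(
  deltas=[
    {"delta_pos": [0, 40, 0], "rotation": [0, 0, 0], "grip": 36},
    {"delta_pos": [0, 80, 20], "rotation": [0, 0, 0], "grip": 36},
    {"delta_pos": [0, 99, 60], "rotation": [0, 0, 0], "grip": 36},
    {"delta_pos": [0, 99, 100], "rotation": [0, 0, 0], "grip": 36},
    {"delta_pos": [0, 99, 119], "rotation": [0, 0, 0], "grip": 36},
  ],
)

```text
clock: 11.3
position: [0.6079, -0.0409, 0.1166]
tool_rot: [[0.967, 0.255, -0.001], [0.255, -0.967, 0.003], [-0.0, -0.003, -1.0]]
force: [-0.7, 1.2, -0.5]
width: 0.409
grasp_force: 0.0
```

Call:
step_arm(
  deltas=[
    {"delta_pos": [0, 0, 0], "rotation": [0, 0, 0], "grip": 36},
    {"delta_pos": [0, 0, 0], "rotation": [0, 0, 0], "grip": 36},
  ],
)

```text
clock: 11.5
position: [0.611, -0.0395, 0.1215]
tool_rot: [[0.966, 0.258, 0.005], [0.258, -0.966, 0.002], [0.005, -0.0, -1.0]]
force: [0.2, 0.5, -0.2]
width: 0.415
grasp_force: 0.0
```

```bash
python3 - <<'E'
from g import *
g=np.radians(14.6);X=np.array([np.cos(g),np.sin(g),0]);R1=np.c_[X,np.cross([0,0,-1],X),[0,0,-1.]]
print(delta(R1,[.6108,-.0405,.02]))
E
```

```text
([-1.0, 1.0, 101.5], [-0.0004, -0.0052, 0.0058])
```

Call:
step_arm(
  deltas=[
    {"delta_pos": [-1, 1, 35], "rotation": [0, -0.005, 0], "grip": 36},
    {"delta_pos": [-1, 1, 65], "rotation": [0, -0.005, 0], "grip": 36},
    {"delta_pos": [-1, 1, 88], "rotation": [0, -0.005, 0], "grip": 36},
    {"delta_pos": [-1, 1, 100], "rotation": [0, -0.005, 0], "grip": 36},
    {"delta_pos": [-1, 1, 100], "rotation": [0, -0.005, 0], "grip": 36},
  ],
)

```text
clock: 12.0
position: [0.6109, -0.0395, 0.0207]
tool_rot: [[0.966, 0.259, -0.001], [0.259, -0.966, 0.001], [-0.0, -0.001, -1.0]]
force: [0.4, -0.3, -0.1]
width: 0.414
grasp_force: 0.0
```

Call:
step_arm(
  deltas=[
    {"delta_pos": [0, 0, 0], "rotation": [0, 0, 0], "grip": 36},
    {"delta_pos": [0, 0, 0], "rotation": [0, 0, 0], "grip": 16},
    {"delta_pos": [0, 0, 0], "rotation": [0, 0, 0], "grip": 5},
    {"delta_pos": [0, 0, 0], "rotation": [0, 0, 0], "grip": 5},
    {"delta_pos": [0, 0, 0], "rotation": [0, 0, 0], "grip": 5},
  ],
  newtons=40,
)

```text
clock: 12.5
position: [0.6115, -0.0395, 0.0212]
tool_rot: [[0.966, 0.259, 0.001], [0.259, -0.966, 0.0], [0.001, -0.0, -1.0]]
force: [0.5, -1.1, 1.1]
width: 0.136
grasp_force: 4.6
```

```bash
python3 - <<'E'
from g import *
s=arm.get_state();print(s['position'],s['tool_rot'],s['force'],s['wrist_torque'],s['joint_pos'])
E
```

```text
[ 0.61148177 -0.03947528  0.02123649] [[ 9.65855058e-01  2.59082004e-01  7.22657769e-04]
 [ 2.59081748e-01 -9.65855301e-01  4.29581171e-04]
 [ 8.09279588e-04 -2.27685709e-04 -9.99999647e-01]] [ 0.52876281 -1.09333378  1.10713197] [ 0.04133621  0.00498262 -0.03915668] [-1.10816311e+01  2.33994143e+01  9.73354844e+01  3.73741576e-02
  5.92292043e+01  6.38836646e+01]
```

```bash
cat > k.py <<'E'
from h import *
C=np.array([.5223,.2602,.010]); yw=np.radians(15.45)
Tx=np.array([-np.sin(yw),np.cos(yw),0]);Rt=np.c_[Tx,np.cross([0,0,1],Tx),[0,0,1.]]
rel=np.array([-.042,-.0009,.0112]); Rrel=np.diag([1.,1,1]); Rrel=np.array([[0,-1,0],[-1,0,0],[0,0,-1.]])
def tp(x,z,tilt,y=0):
    Rg=Rt@Ro.from_euler('y',tilt,degrees=True).as_matrix()
    O=C+Rt@np.array([x,y,z])/1000-Rg@np.array([.075,0,0])
    return Rg@Rrel,O+Rg@rel
def where():  # grille tip etc in tray frame from tool pose
    R0,p0=pose(); Rg=R0@Rrel.T; O=p0-Rg@rel; f=lambda q:(Rt.T@(O+Rg@np.array(q)-C)*1000).round(1)
    return f([.075,0,0]),f([-.075,0,0]),np.degrees(Ro.from_matrix(Rt.T@Rg).as_euler('zyx')).round(2)
E
python3 - <<'E'
from k import *
print(where()); c=pose(); c=(c[0],c[1]+[0,0,.11]); T=tp(52,60,14)
print(delta(*T,c))
E
```

```text
(array([-1.956e+02, -6.100e+00,  1.000e-01]), array([-345.6,   -5. ,    0. ]), array([-0.43, -0.01, -0.05]))
([-7.2, -253.7, 22.1], [-0.2446, 0.0001, -0.0076])
```

Call:
step_arm(
  deltas=[
    {"delta_pos": [0, 0, -10], "rotation": [0, 0, 0], "grip": 5},
    {"delta_pos": [0, 0, -30], "rotation": [0, 0, 0], "grip": 5},
    {"delta_pos": [0, 0, -60], "rotation": [0, 0, 0], "grip": 5},
    {"delta_pos": [0, 0, -90], "rotation": [0, 0, 0], "grip": 5},
    {"delta_pos": [0, 0, -110], "rotation": [0, 0, 0], "grip": 5},
  ],
)

```text
clock: 13.0
position: [0.6119, -0.0395, 0.1335]
tool_rot: [[0.966, 0.259, 0.002], [0.259, -0.966, 0.0], [0.002, 0.0, -1.0]]
force: [-0.2, -0.5, -2.2]
width: 0.135
grasp_force: 40.0
```

```bash
python3 - <<'E'
from k import *
T=tp(52,60,14);d,r=delta(*T);print(d,r,arm.get_state()['grasp_force'])
E
```

```text
[-7.5, -253.9, 24.2] [-0.244, -0.0012, -0.0078] 40.000883834436536
```

Call:
step_arm(
  deltas=[
    {"delta_pos": [-1, -30, 0], "rotation": [-0.05, 0, -0.001], "grip": 5},
    {"delta_pos": [-2, -65, 0], "rotation": [-0.1, 0, -0.003], "grip": 5},
    {"delta_pos": [-4, -105, 0], "rotation": [-0.15, 0, -0.005], "grip": 5},
    {"delta_pos": [-5, -145, 0], "rotation": [-0.2, 0, -0.007], "grip": 5},
    {"delta_pos": [-7, -185, 0], "rotation": [-0.244, 0, -0.008], "grip": 5},
  ],
)

```text
clock: 13.5
position: [0.5556, 0.1388, 0.1314]
tool_rot: [[0.964, 0.258, 0.064], [0.266, -0.935, -0.234], [-0.0, 0.243, -0.97]]
force: [0.8, 0.0, -3.2]
width: 0.133
grasp_force: 40.0
```

```bash
python3 - <<'E'
from k import *
print(where(),delta(*tp(52,60,14)))
E
```

```text
(array([-15.1,   1.1,  82.1]), array([-160.6,    1.1,  118.5]), array([-1.000e-02,  1.404e+01,  1.000e-02])) ([1.1, -70.5, 5.3], [0.0007, 0.0002, -0.0001])
```

Call:
step_arm(
  deltas=[
    {"delta_pos": [0, -18, 1], "rotation": [0, 0, 0], "grip": 5},
    {"delta_pos": [1, -36, 2], "rotation": [0, 0, 0], "grip": 5},
    {"delta_pos": [1, -54, 4], "rotation": [0, 0, 0], "grip": 5},
    {"delta_pos": [1, -70, 5], "rotation": [0, 0, 0], "grip": 5},
    {"delta_pos": [1, -70, 5], "rotation": [0, 0, 0], "grip": 5},
  ],
)

```text
clock: 14.0
position: [0.5384, 0.2035, 0.1082]
tool_rot: [[0.963, 0.261, 0.062], [0.268, -0.935, -0.232], [-0.003, 0.24, -0.971]]
force: [-0.2, -1.1, -1.9]
width: 0.134
grasp_force: 40.0
```

Call:
step_arm(
  deltas=[
    {"delta_pos": [0, 0, 0], "rotation": [0, 0, 0], "grip": 5},
  ],
)

```text
clock: 14.1
position: [0.5395, 0.2019, 0.1091]
tool_rot: [[0.964, 0.26, 0.063], [0.267, -0.935, -0.233], [-0.001, 0.241, -0.97]]
force: [0.8, -1.3, -2.2]
width: 0.14
grasp_force: 40.0
```

```bash
python3 - <<'E'
from k import *
p=pose();print(where(),delta(*tp(56,29,14)))
im=save('wrist','w8.png')
# check: where plate corners/free-edge and tray corners lie, both in wrist image
for n,q in(('lipL',[66,-61,38.5]),('lipR',[66,61,38.5]),('far rim -y',[-86,-61,31])): print(n,proj('wrist',C+Rt@(np.array(q)/1000),p))
E
```

```text
(array([50.1, -0. , 60. ]), array([-95.5,  -0.2,  96.2]), array([ 0.05, 13.97,  0.06])) ([-0.1, -13.2, 28.6], [-0.0006, 0.001, 0.0012])
lipL [[ 35.99170431 130.84161591]]
lipR [[ 68.08119397 298.30361048]]
far rim -y [[265.1663178  124.64984805]]
```

Call:
step_arm(
  deltas=[
    {"delta_pos": [0, -4, 8], "rotation": [0, 0, 0], "grip": 5},
    {"delta_pos": [0, -8, 16], "rotation": [0, 0, 0], "grip": 5},
    {"delta_pos": [0, -11, 23], "rotation": [0, 0, 0], "grip": 5},
    {"delta_pos": [0, -13, 28], "rotation": [0, 0, 0], "grip": 5},
    {"delta_pos": [0, -13, 28], "rotation": [0, 0, 0], "grip": 5},
  ],
)

```text
clock: 14.65
position: [0.5371, 0.2073, 0.0773]
tool_rot: [[0.964, 0.259, 0.061], [0.267, -0.935, -0.233], [-0.003, 0.241, -0.97]]
force: [-0.1, -0.5, -2.5]
width: 0.136
grasp_force: 40.0
```

Call:
step_arm(
  deltas=[
    {"delta_pos": [0, 0, 0], "rotation": [0, 0, 0], "grip": 5},
  ],
)

```text
clock: 14.75
position: [0.538, 0.2076, 0.0786]
tool_rot: [[0.964, 0.259, 0.063], [0.267, -0.935, -0.233], [-0.001, 0.241, -0.971]]
force: [-0.6, 0.5, -1.4]
width: 0.136
grasp_force: 40.0
```

```bash
python3 - <<'E'
from k import *
s=arm.get_state();print(where(),delta(*tp(73,28,14)),s['force'],s['wrist_torque'])
E
```

```text
(array([56. , -0.1, 29.5]), array([-89.6,  -0.2,  65.7]), array([ 0.02, 13.95,  0.07])) ([-0.2, -16.9, -2.7], [-0.0009, 0.0012, 0.0006]) [-0.56257864  0.49421129 -1.43044811] [0.19648347 0.0572284  0.00407149]
```

Call:
step_arm(
  deltas=[
    {"delta_pos": [0, -4, -0.6], "rotation": [0, 0, 0], "grip": 5},
    {"delta_pos": [0, -8, -1.3], "rotation": [0, 0, 0], "grip": 5},
    {"delta_pos": [0, -12, -2], "rotation": [0, 0, 0], "grip": 5},
    {"delta_pos": [0, -15, -2.4], "rotation": [0, 0, 0], "grip": 5},
    {"delta_pos": [0, -17, -2.7], "rotation": [0, 0, 0], "grip": 5},
  ],
)

```text
clock: 15.25
position: [0.5334, 0.2247, 0.0774]
tool_rot: [[0.964, 0.259, 0.064], [0.267, -0.935, -0.232], [-0.001, 0.241, -0.971]]
force: [-0.4, 0.3, -1.7]
width: 0.138
grasp_force: 40.0
```

Call:
step_arm(
  deltas=[
    {"delta_pos": [0, 0, 0], "rotation": [0, 0, 0], "grip": 5},
  ],
)

```text
clock: 15.35
position: [0.5334, 0.2246, 0.0773]
tool_rot: [[0.964, 0.259, 0.064], [0.267, -0.935, -0.232], [-0.001, 0.241, -0.971]]
force: [-0.0, -0.8, -2.9]
width: 0.138
grasp_force: 40.0
```

```bash
python3 - <<'E'
from k import *
s=arm.get_state();print(where(),s['force'],s['wrist_torque'])
c=pose()
for x,z,t in((73.5,26.5,12),(74,25.5,9),(74.3,25,6.5),(74.6,25,4)): print(delta(*tp(x,z,t),c))
E
```

```text
(array([73.5, -0.1, 28.3]), array([-72. ,  -0.3,  64.4]), array([ 0.05, 13.94,  0.04])) [-0.02971326 -0.78724406 -2.90982458] [ 0.13917612  0.0632931  -0.01832991]
([-0.3, -0.1, 5.7], [0.0339, 0.0006, 0.001])
([-0.3, -0.6, 12.7], [0.0862, 0.0006, 0.001])
([-0.3, -1.1, 18.2], [0.1299, 0.0007, 0.0009])
([-0.2, -1.6, 23.3], [0.1735, 0.0007, 0.0009])
```

Call:
step_arm(
  deltas=[
    {"delta_pos": [0, 0, 3], "rotation": [0.017, 0, 0.001], "grip": 5},
    {"delta_pos": [-0.2, 0, 5.7], "rotation": [0.034, 0, 0.001], "grip": 5},
    {"delta_pos": [-0.2, -0.3, 9], "rotation": [0.06, 0, 0.001], "grip": 5},
    {"delta_pos": [-0.2, -0.6, 12.7], "rotation": [0.086, 0, 0.001], "grip": 5},
    {"delta_pos": [-0.2, -0.6, 12.7], "rotation": [0.086, 0, 0.001], "grip": 5},
  ],
)

```text
clock: 15.85
position: [0.5338, 0.2206, 0.0643]
tool_rot: [[0.965, 0.261, 0.04], [0.264, -0.953, -0.151], [-0.002, 0.156, -0.988]]
force: [-0.5, -1.1, -2.4]
width: 0.132
grasp_force: 40.0
```

```bash
python3 - <<'E'
from k import *
s=arm.get_state();print(where(),s['force'],s['wrist_torque'])
c=pose()
for x,z,t in((74.3,25,6.5),(74.6,25,4),(74.8,25,2),(75,24.7,0.)): print(delta(*tp(x,z,t),c))
E
```

```text
(array([72.6,  0.1, 25. ]), array([-75.6,   0.4,  48.3]), array([-0.14,  8.96,  0.11])) [-0.51341417 -1.10885969 -2.41754096] [0.09755071 0.01935086 0.0534557 ]
([0.4, -1.4, 4.7], [0.0429, 0.0019, -0.0022])
([0.4, -1.5, 9.8], [0.0865, 0.0018, -0.0022])
([0.4, -1.7, 13.9], [0.1214, 0.0018, -0.0023])
([0.4, -2.1, 18.3], [0.1563, 0.0017, -0.0023])
```

Call:
step_arm(
  deltas=[
    {"delta_pos": [0.2, -0.7, 2.4], "rotation": [0.021, 0, -0.001], "grip": 5},
    {"delta_pos": [0.4, -1.4, 4.7], "rotation": [0.043, 0, -0.002], "grip": 5},
    {"delta_pos": [0.4, -1.4, 7.2], "rotation": [0.065, 0, -0.002], "grip": 5},
    {"delta_pos": [0.4, -1.5, 9.8], "rotation": [0.086, 0, -0.002], "grip": 5},
    {"delta_pos": [0.4, -1.5, 9.8], "rotation": [0.086, 0, -0.002], "grip": 5},
  ],
)

```text
clock: 16.35
position: [0.5342, 0.2211, 0.0545]
tool_rot: [[0.964, 0.266, 0.017], [0.267, -0.961, -0.068], [-0.002, 0.07, -0.998]]
force: [-0.3, -0.7, -2.9]
width: 0.132
grasp_force: 40.0
```

```bash
python3 - <<'E'
from k import *
s=arm.get_state();print(where(),s['force'],s['wrist_torque'])
c=pose()
for x,z,t in((74.6,24.8,2),(74.8,24.6,0.)): print(delta(*tp(x,z,t),c))
E
```

```text
(array([75.1, -0.1, 25.1]), array([-74.5,  -0.2,  35.7]), array([0.02, 4.04, 0.09])) [-0.32418533 -0.6973268  -2.91070729] [ 0.03252169  0.02940384 -0.0168374 ]
([-0.2, 0.8, 4.5], [0.0356, 0.0015, 0.0005])
([-0.2, 0.7, 8.8], [0.0705, 0.0015, 0.0004])
```

Call:
step_arm(
  deltas=[
    {"delta_pos": [0, 0.4, 2.2], "rotation": [0.018, 0, 0], "grip": 5},
    {"delta_pos": [-0.2, 0.8, 4.5], "rotation": [0.036, 0.001, 0], "grip": 5},
    {"delta_pos": [-0.2, 0.8, 6.6], "rotation": [0.053, 0.001, 0], "grip": 5},
    {"delta_pos": [-0.2, 0.7, 8.8], "rotation": [0.0705, 0.001, 0], "grip": 5},
    {"delta_pos": [-0.2, 0.7, 8.8], "rotation": [0.0705, 0.001, 0], "grip": 5},
  ],
)

```text
clock: 16.85
position: [0.5343, 0.2199, 0.0458]
tool_rot: [[0.964, 0.267, -0.001], [0.267, -0.964, -0.0], [-0.001, 0.0, -1.0]]
force: [-0.6, 0.1, -2.2]
width: 0.137
grasp_force: 40.0
```

```bash
python3 - <<'E'
from k import *
s=arm.get_state();print(where(),s['force'],s['wrist_torque'])
E
```

```text
(array([75. ,  0.1, 24.6]), array([-75. ,   0. ,  24.6]), array([0.03, 0.01, 0.03])) [-0.60066364  0.11658043 -2.15394326] [-0.07141166  0.00347172 -0.02190069]
```

Call:
step_arm(
  deltas=[
    {"delta_pos": [0, 0, 0.5], "rotation": [0, 0, 0], "grip": 5},
    {"delta_pos": [0, 0, 1], "rotation": [0, 0, 0], "grip": 5},
    {"delta_pos": [0, 0, 1], "rotation": [0, 0, 0], "grip": 5},
  ],
)

```text
clock: 17.15
position: [0.5346, 0.2206, 0.0454]
tool_rot: [[0.963, 0.268, 0.001], [0.268, -0.963, -0.001], [0.0, 0.001, -1.0]]
force: [0.4, 0.1, -1.4]
width: 0.135
grasp_force: 40.0
```

```bash
python3 - <<'E'
from k import *
s=arm.get_state();print(where(),s['force'],s['wrist_torque'])
E
```

```text
(array([75.6, -0.3, 24.1]), array([-74.4,  -0.5,  24.2]), array([ 0.09,  0.05, -0.03])) [ 0.37013402  0.08603167 -1.42437794] [ 0.00286211 -0.00943975 -0.01107317]
```

Contact is starting at the expected height. One more small step down, then let go.

Call:
step_arm(
  deltas=[
    {"delta_pos": [0, 0, 0.5], "rotation": [0, 0, 0], "grip": 5},
    {"delta_pos": [0, 0, 0.8], "rotation": [0, 0, 0], "grip": 5},
    {"delta_pos": [0, 0, 0.8], "rotation": [0, 0, 0], "grip": 5},
  ],
)

```text
clock: 17.45
position: [0.5347, 0.2207, 0.0453]
tool_rot: [[0.963, 0.268, 0.001], [0.268, -0.963, -0.001], [0.001, 0.001, -1.0]]
force: [-3.0, -1.2, 5.2]
width: 0.136
grasp_force: 40.0
```

```bash
python3 - <<'E'
from k import *
s=arm.get_state();print(where(),s['force'],s['wrist_torque'])
E
```

```text
(array([75.6, -0.4, 24. ]), array([-74.4,  -0.6,  24.1]), array([ 0.09,  0.05, -0.04])) [-2.95295326 -1.224716    5.18719537] [-0.12075142  0.55399813  0.00894436]
```

Call:
step_arm(
  deltas=[
    {"delta_pos": [0, 0, -0.3], "rotation": [0, 0, 0], "grip": 16},
    {"delta_pos": [0, 0, -0.3], "rotation": [0, 0, 0], "grip": 24},
    {"delta_pos": [0, 0, -0.3], "rotation": [0, 0, 0], "grip": 32},
    {"delta_pos": [0, 0, -10], "rotation": [0, 0, 0], "grip": 34},
    {"delta_pos": [0, 0, -25], "rotation": [0, 0, 0], "grip": 34},
  ],
)

```text
clock: 17.95
position: [0.5336, 0.2202, 0.0692]
tool_rot: [[0.964, 0.268, -0.002], [0.268, -0.964, -0.001], [-0.002, 0.001, -1.0]]
force: [-0.2, -0.0, -0.0]
width: 0.375
grasp_force: 0.0
```

Call:
step_arm(
  deltas=[
    {"delta_pos": [-10, 0, -40], "rotation": [0, 0, 0], "grip": 34},
    {"delta_pos": [-25, -15, -80], "rotation": [0, 0, 0], "grip": 34},
    {"delta_pos": [-40, -30, -120], "rotation": [0, 0, 0], "grip": 34},
    {"delta_pos": [-50, -40, -165], "rotation": [0, 0, 0], "grip": 34},
    {"delta_pos": [-50, -40, -165], "rotation": [0, 0, 0], "grip": 34},
  ],
)

```text
clock: 18.45
position: [0.4783, 0.2482, 0.2441]
tool_rot: [[0.963, 0.269, 0.014], [0.269, -0.963, 0.005], [0.015, -0.001, -1.0]]
force: [1.0, 0.2, 0.5]
width: 0.389
grasp_force: 0.0
```

Call:
step_arm(
  deltas=[
    {"delta_pos": [0, 0, 0], "rotation": [0, 0, 0], "grip": 34},
    {"delta_pos": [0, 0, 0], "rotation": [0, 0, 0], "grip": 34},
  ],
)

```text
clock: 18.65
position: [0.4752, 0.2455, 0.2342]
tool_rot: [[0.964, 0.268, -0.0], [0.268, -0.964, -0.001], [-0.0, 0.001, -1.0]]
force: [-0.3, 1.1, -0.4]
width: 0.392
grasp_force: 0.0
```

```bash
python3 - <<'E'
from k import *
p=pose();im=save('wrist','w9.png');i=im[:,:,::-1].astype(int);print(p[1])
W=lambda q:proj('wrist',C+Rt@(np.array(q)/1000),p)[0]
print('pred grip ends',W([-42,-30,60]),W([-42,30,60]),'free edge',W([-75,0,30]),'lip',W([66,0,38.5]))
m=((i[:,:,2]-i[:,:,0]>25)&(i[:,:,2]<130)).astype(np.uint8);c=W([-42,0,60]).astype(int);k=np.zeros_like(m);k[c[1]-45:c[1]+45,c[0]-11:c[0]+12]=1
n,l,s,cc=cv2.connectedComponentsWithStats(m*k);print(s[1+np.argmax(s[1:,4])])
# profiles of colour (R-B): along x through y=+15 ; across y at x=0
d=cv2.GaussianBlur((i[:,:,2]-i[:,:,0]).astype(np.float32),(3,3),0)
for n,f,rng in(('x',lambda t:[t,38,30],range(-90,72,2)),('y',lambda t:[-20,t,30],range(-64,66,2))):
    print(n,[(t,int(d[int(round(v)),int(round(u))])) for t in rng for u,v in[W(f(t))]])
E
```

```text
[0.47524057 0.24553586 0.23416873]
pred grip ends [293.61871637  99.86051805] [291.77694951 157.61790831] free edge [318.23414079 127.419028  ] lip [193.9308978  127.80038114]
[285 100  19  57 765]
x [(-90, 17), (-88, 20), (-86, 33), (-84, 87), (-82, 103), (-80, 102), (-78, 81), (-76, 39), (-74, 18), (-72, 2), (-70, 1), (-68, 1), (-66, 2), (-64, 2), (-62, 2), (-60, 2), (-58, 2), (-56, 2), (-54, 3), (-52, 3), (-50, 2), (-48, 2), (-46, 2), (-44, 1), (-42, 1), (-40, 1), (-38, 0), (-36, 1), (-34, 2), (-32, 3), (-30, 3), (-28, 3), (-26, 2), (-24, 3), (-22, 3), (-20, 3), (-18, 3), (-16, 3), (-14, 3), (-12, 3), (-10, 3), (-8, 3), (-6, 2), (-4, 2), (-2, 2), (0, 2), (2, 3), (4, 2), (6, 2), (8, 2), (10, 2), (12, 2), (14, 2), (16, 2), (18, 2), (20, 2), (22, 2), (24, 3), (26, 2), (28, 2), (30, 2), (32, 1), (34, 1), (36, 2), (38, 1), (40, 1), (42, 2), (44, 2), (46, 2), (48, 2), (50, 2), (52, 2), (54, 2), (56, 1), (58, 1), (60, 7), (62, 39), (64, 60), (66, 63), (68, 10), (70, 1)]
y [(-64, 12), (-62, 18), (-60, 60), (-58, 86), (-56, 88), (-54, 85), (-52, 55), (-50, 30), (-48, 3), (-46, 2), (-44, 13), (-42, 34), (-40, 8), (-38, 3), (-36, 28), (-34, 49), (-32, 41), (-30, 6), (-28, 6), (-26, 37), (-24, 41), (-22, 23), (-20, 4), (-18, 6), (-16, 37), (-14, 37), (-12, 4), (-10, 2), (-8, 14), (-6, 52), (-4, 28), (-2, 11), (0, 3), (2, 29), (4, 55), (6, 15), (8, 4), (10, 6), (12, 40), (14, 52), (16, 18), (18, 1), (20, 10), (22, 29), (24, 40), (26, 5), (28, 3), (30, 11), (32, 48), (34, 20), (36, 6), (38, 3), (40, 17), (42, 13), (44, 2), (46, 2), (48, 6), (50, 42), (52, 83), (54, 102), (56, 116), (58, 112), (60, 93), (62, 29), (64, 17)]
```

The last measurement puts the grille where it should be: its edges lie at x −75 to 61 and y −50 to 50 in the tray, and the grip top is at the predicted pixels. The arm is clear, so I hand in.

```bash
python3 -c "
from workcell import arm
print(arm.close_job())"
```

```text
the job is handed in; nothing more can be done
None
```

I laid the grille flat on the tiles and let go, then retook it by the grip, tucked it under the lip, lowered it until my measurements put it seated and level in the tray, released it, and handed the job in at about 19 s; the system returned no verdict.

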